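# Click a revolving nosepiece to its next seat under the dial indicator

### The job

A five-seat microscope nosepiece is being gauged on the inclined stand. Flip the dial indicator up as far as it goes, click the nosepiece round until the third seat counted anticlockwise from the plugged one (looking down onto the seats, the plugged seat itself not counted) stands in its click under the indicator, then flip the indicator back down so that its plunger rests on that seat. Never turn the nosepiece while the plunger is down, and leave the micrometer, ring gauge, caliper and blue case where they lie.

Things in the scene. Friction and masses are not known exactly. Their poses are not given: they have to be found in the camera images.
- stand: Fixed stand, iron base 270 x 170 x 30 mm. In front a bracket holds the nosepiece, axis leaning 30 deg from vertical to the front (-x of the stand); behind, a 28 mm column carries the indicator's rocker. Origin: underside near its middle. x runs from nosepiece to column, y to the lever side, z up. Ring centre at (-50, 0, 115) mm, rocker shaft along y at (70, 0, 190), column at x 105, top z 218.
- ring (a point): Middle of the nosepiece's knurled steel grip ring, on the nosepiece axis; turns with it. z runs up and out along the axis, x towards the plugged seat. Ring 65 mm across, 14 mm high (z +-7 mm). Above it a grey cone with five seats, nowhere wider than the ring. Below: fixed flange 58 mm across to z -15, neck 42 mm across to z -44, then a bracket 74 mm wide.
- plugged_seat (a point): Centre of the face of the plugged seat, 22 mm from the axis and 21 mm along the ring's z. The five seats are round steel bosses, 23 mm across with an 18 mm bore, 72 deg apart, faces tilted 30 deg outward so that the one at the rear lies level. They are alike but for this one, closed by a white dust plug whose 12 mm pull knob stands 9 mm proud.
- nosepiece (a joint): Turn in rad, no end stops: 0 (or whole turns) with the plugged seat under the plunger, growing anticlockwise looking down onto the seats. A spring ball holds it in a click every 1.2566 rad, a seat under the plunger; let go elsewhere it runs on to the nearest click. Turning takes about 0.13 N m. Seat n anticlockwise from the plugged one is under the plunger at -1.2566 n. Starts in any other click.
- seat3 (a point): On the face of the wanted seat (third anticlockwise from the plugged one), the point where the plunger touches it: 31 mm from the nosepiece axis, 16 mm along the ring's z.
- gauge_point (a point): Point fixed to the stand, at (-31, 0, 144) mm in its frame, where the lowered plunger meets a seat.
- indicator (a joint): Turn of the indicator's rocker about its shaft in rad: 0 down (plunger on a seat), 0.9 fully up and back, clear of a hand at the ring. A stiff hinge that stays where it is left: about 0.45 N m to raise, 0.1 to 0.3 N m to lower. Stopped at both ends.
- lever_ball (a point): Centre of the black 18 mm ball on the lifting lever: an 85 mm rod, 8 mm thick, on the rocker shaft, 75 mm to the +y side of the dial. With the indicator down it leans 26 deg to the front; pushed 74 mm towards the column (+x of the stand) it leans 26 deg back and the indicator is fully up; pushed back it lowers it. The ball is 267 mm above the bench at both ends, 9 mm higher midway.
- plunger_tip (a point): Tip of the plunger of the dial indicator; moves with the rocker. The dial is 56 mm across, 22 mm thick, faces the front, its centre 73 mm above the tip. Raised, the dial leans back, just in front of and above the rocker shaft, its top about 310 mm above the bench.
- micrometer: Outside micrometer lying on the bench, about 135 x 45 x 18 mm, origin under its frame's centre; a bystander.
- ring_gauge: Steel ring gauge lying flat, 68 mm across, 40 mm bore, 24 mm high; a bystander.
- caliper: Steel vernier caliper lying flat, 230 x 80 x 11 mm, origin under its beam; a bystander.
- blue_case: Closed blue instrument case lying flat, 240 x 85 x 32 mm; a bystander.

How it is judged:
By the outcome, as a careful person would: the job done as asked, in the order asked, and still so for the second after the job is handed in, with the robot touching nothing.
It also fails if it takes over 67 s, if anything falls off the work surface, if the arm or the gripper's body presses on something with over 40 N, if the wrist force passes 120 N, or if a joint passes its speed limit or range.

### The arm

A 7-joint arm with a two-finger parallel gripper is mounted at the origin on the work surface. World frame = base frame: x ahead of the robot, y to its left, z up, the work surface at z = 0. Lengths are in m, angles in rad, forces in N, time in s.
With the tool pointing down it reaches from about 0.4 to 0.85 m from the base axis. Payload 10.4 kg.
Tool frame: the origin (TCP) lies on the front face of the gripper's body, between the roots of the fingers; the fingertips stand 70 mm ahead of it and the grasp point (between the pads) lies 51 mm ahead of it (grasp_offset is the distance from the TCP to the grasp point, in m); z points along the fingers, y is the direction in which the jaws open and shut (so a half turn about z gives the same grasp; the last joint's range is limited). The gripper opens to 87 mm and grips with 3 to 60 N. Pads are 19 mm wide; open, the fingers measure 117 mm over their backs; the gripper's body (75 mm by 190 mm) begins 51 mm behind the grasp point.
Start: joints at [-0.023, 0.332, -0.065, 1.46, 0.022, 1.35, -0.088], TCP at [0.625, 0, 0.292] pointing down, gripper open.
Joint ranges: [-2.6, 2.6], [-0.5, 2.12], [-1.47, 1.34], [0.16, 2.42], [-1.27, 4.41], [0.06, 2.06], [-2.6, 2.6]. Speed limits (rad/s): [2.22, 2.22, 2.79, 2.79, 3.14, 3.14, 3.14].

### API

Orientations are given as a unit quaternion [x, y, z, w].
In Python, from bench import * gives the robot as it stands. The module is installed in compiled form; this text tells all that it offers.
- The arm moves only by the tool arm_command, never from a script. Its argument "commands" is a list of rows, each a list of 3 entries, a list of its own where there are three numbers: the opening in per cent of the stroke, from 0 (shut) to 100 (fully open), then the shift along the tool's x, y, z in m, then the turn, a rotation vector about the tool's x, y, z in rad. A call has exactly 10 rows; each row is the pose to reach, as a shift and turn from the pose commanded when the call began, along the tool's axes at that moment; what a row does not reach only later rows make up. A row lasts 1/12 s, in which the tool goes at most 41.7 mm and 7.16 degrees, less where a joint would pass 70% of its speed; a pose out of reach is approached as far as the arm can. A call with a gripper value outside its range is refused whole. The fingers move at their own pace and stop on an object; "squeeze" is the grip in N (left out, the last holds). Time passes only in rows, so rows that repeat a pose let the fingers close, or fill a call up. It gives the time, the measured TCP pose, the force and the opening at its end, in the units of the state.
- read_state(): the state, without advancing time (a new reading comes with each control period).
- camera(name): name is "scene" or "side" or "wrist"; returns a dict with "pixels" (480x640x3 uint8, red, green, blue), "fx", "fy", "cx", "cy" (pixels), "rvec" (rotation vector, rad) and "tvec" (3), from world to camera coordinates, as OpenCV has them; the wrist camera has in their place "mount" (4x4, takes a point from camera to tool coordinates, whose origin is the TCP and whose axes are the flange's). Camera axes: x right, y down, z forward; pixel columns grow to the right and rows downward; lengths in m; the calibration is good to about 2 mm. A picture is of the moment at which its call begins: read the wrist's pose just before it. There is no depth.
- close_job(): hands the job in, once; it reports no verdict.
The state is a dict: "time": time; "joint_positions": joint angles; "joint_vel": joint speeds; "joint_torque": joint torques, N m; "ee_pos": TCP position; "eef_rot": TCP orientation; "ft_force": force on the tool from outside, world axes, zero at the start; "torque": the same for the moment, N m; "width": finger opening in m.
Only numpy, scipy, OpenCV 4.12 (cv2) and the standard library are available. Lean on these libraries where they do the work, as an engineer would, in place of code of your own. Each camera call takes 0.05 s, during which the arm holds its last target.

## Working session

There is one attempt and no reset: what is moved stays moved. The work goes in short steps, Python scripts to look and compute and a tool call to move; the robot and the scene stay as the last step left them, time stands still between calls to the robot, and variables do not carry over. Pictures are saved under pics/ and viewed, and the job is handed in when it is done.

Besides the shell and the picture viewer there is one more tool, called after "Call:" by a JSON object that holds its "name" and its "arguments", one argument or row to a line. arm_command: Moves the arm, as the interface text tells. Its arguments: {"type":"object","properties":{"commands":{"type":"array","items":{"type":"array"}},"squeeze":{"type":"number"}},"required":["commands"]}

```bash
mkdir -p pics; cat > h.py <<'E'
import numpy as np, cv2
from bench import *
from scipy.spatial.transform import Rotation as R
def snap(n,f):
    s=read_state(); c=camera(n); cv2.imwrite('pics/'+f,cv2.cvtColor(np.asarray(c['pixels']),cv2.COLOR_RGB2BGR)); return s,c
def K(c): return np.array([[c['fx'],0,c['cx']],[0,c['fy'],c['cy']],[0,0,1.]])
def cam(c,s=None):
    if 'rvec' in c:
        Rm=R.from_rotvec(np.ravel(c['rvec'])).as_matrix(); return Rm.T, -Rm.T@np.ravel(c['tvec'])
    M=np.array(c['mount']); Rt=R.from_quat(s['eef_rot']).as_matrix()
    return Rt@M[:3,:3], Rt@M[:3,3]+np.array(s['ee_pos'])
def ray(c,uv,s=None):
    A,o=cam(c,s); d=A@np.linalg.inv(K(c))@np.array([uv[0],uv[1],1.]); return o,d/np.linalg.norm(d)
def onz(c,uv,z,s=None):
    o,d=ray(c,uv,s); return o+d*(z-o[2])/d[2]
def proj(c,p,s=None):
    A,o=cam(c,s); q=K(c)@(A.T@(np.array(p)-o)); return q[:2]/q[2]
def tri(rs):
    A=np.zeros((3,3));b=np.zeros(3)
    for o,d in rs:
        P=np.eye(3)-np.outer(d,d);A+=P;b+=P@o
    p=np.linalg.solve(A,b); return p,[np.linalg.norm((np.eye(3)-np.outer(d,d))@(p-o)) for o,d in rs]
E
python3 - <<'E'
from h import *
for n in ['scene','side','wrist']:
    s,c=snap(n,n+'0.png'); print(n,c['fx'],cam(c,s)[1],cam(c,s)[0][:,2])
print(s)
E
```

```text
scene 553.188130606946 [ 1.04524585 -0.63710544  0.88735121] [-0.4502413   0.55902508 -0.69625694]
side 557.3988664375 [0.00271821 0.58547908 1.16138871] [ 0.45977197 -0.48081846 -0.74660789]
wrist 371.1181796624992 [0.62436102 0.08073219 0.38288831] [-0.00215623 -0.29175656 -0.95649018]
{'time': 0.1, 'joint_positions': array([-0.02258939,  0.33280236, -0.06466549,  1.46084854,  0.02158082,
        1.34990328, -0.08848582]), 'joint_vel': array([ 0.00179812, -0.00047066, -0.00056176, -0.00087036,  0.00066952,
       -0.0022723 ,  0.00049392]), 'joint_torque': array([ 3.16136166e-04, -6.24538064e+01,  2.38312193e-02, -3.90717781e+01,
       -6.15657773e-02,  3.65302863e-02,  4.60620026e-05]), 'ee_pos': array([ 6.24743902e-01, -2.08470086e-05,  2.91541491e-01]), 'eef_rot': array([ 7.07111674e-01,  7.07101605e-01, -4.65306380e-04, -4.30054712e-04]), 'ft_force': array([0.58624609, 0.43542445, 0.0245509 ]), 'torque': array([ 0.00908378, -0.01755087, -0.01936633]), 'width': 0.08691178865416042}
```

View pics/scene0.png

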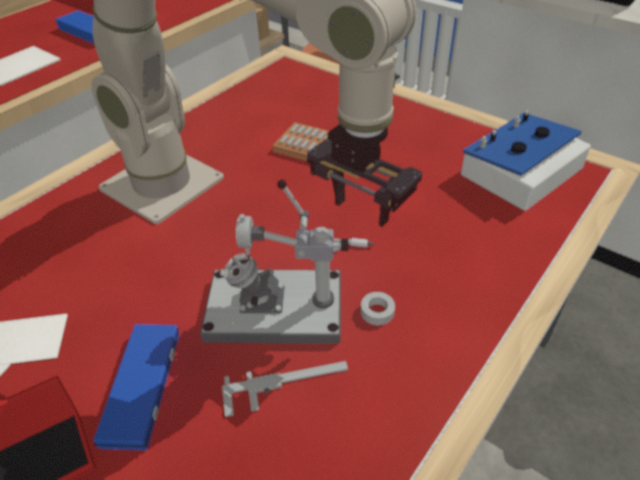

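View pics/side0.png

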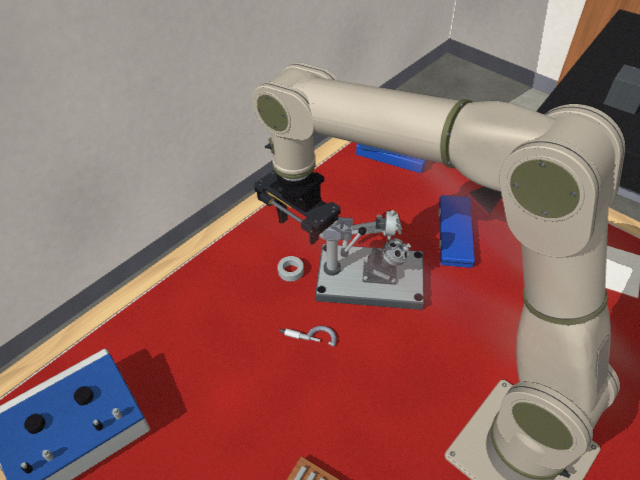

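View pics/wrist0.png

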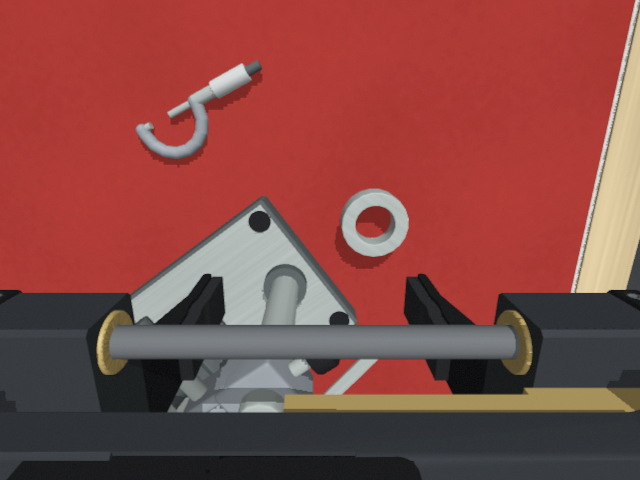

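```bash
python3 - <<'E'
import cv2
a=cv2.imread('pics/scene0.png')[160:360,180:410]; cv2.imwrite('pics/s0c.png',cv2.resize(a,None,fx=3,fy=3,interpolation=cv2.INTER_CUBIC))
a=cv2.imread('pics/side0.png')[180:320,260:460]; cv2.imwrite('pics/d0c.png',cv2.resize(a,None,fx=4,fy=4,interpolation=cv2.INTER_CUBIC))
E
```

```text
(no output)
```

View pics/s0c.png

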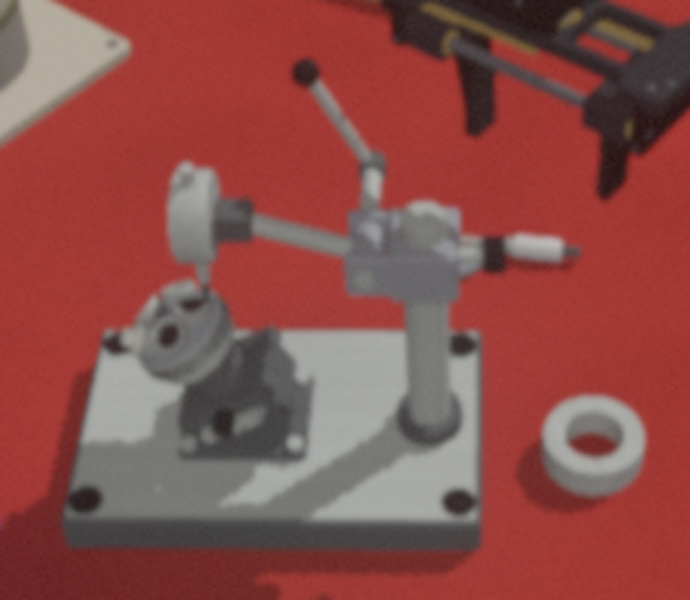

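View pics/d0c.png

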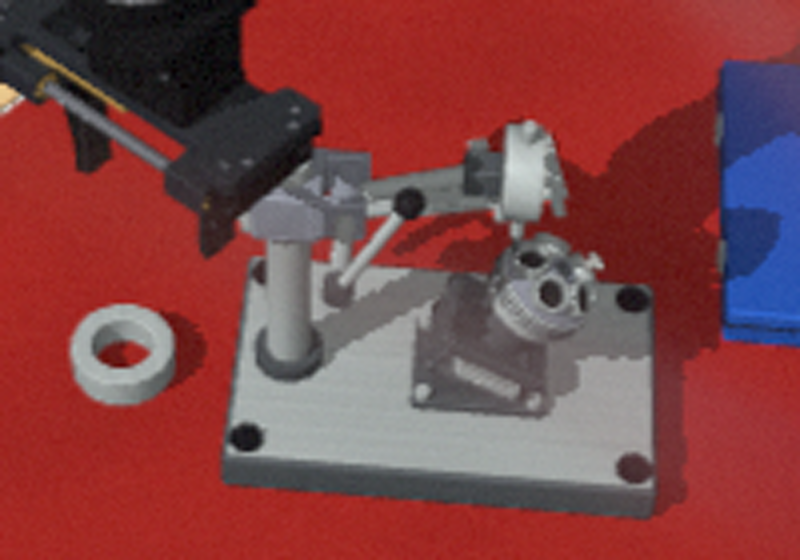

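The scene view shows the stand with its lever on the far side and its dial on the left. Its base-top corners are near (215,270), (340,270), (340,334) and (202,334). The plug is at about (223,274), on the front left of the ring.

```bash
cat >> h.py <<'E'
def fit_stand(v=True):
    pass
E
python3 - <<'E'
from h import *
c1=camera('scene');c2=camera('side')
S=np.array([[105,330],[481,331],[480,522],[66,521]])/3+[180,160]
D=np.array([[250,258],[653,287],[653,487],[224,458]])/4+[260,180]
P1=np.array([onz(c1,p,.03) for p in S]); P2=np.array([onz(c2,p,.03) for p in D])
print(P1.round(4));print(P2.round(4))
for P in(P1,P2): print([round(np.linalg.norm(P[i]-P[i-1]),4) for i in range(4)],P.mean(0))
# stand corners: scene TL=(-135,85) TR=(135,85) BR BL
for P,o in((P1,[(-1,1),(1,1),(1,-1),(-1,-1)]),(P2,[(1,-1),(-1,-1),(-1,1),(1,1)])):
    L=np.array([(a*.135,b*.085) for a,b in o]);m=P[:,:2].mean(0);q=P[:,:2]-m
    th=np.arctan2((L[:,0]*q[:,1]-L[:,1]*q[:,0]).sum(),(L*q).sum());print('yaw',th,m)
# lever ball, by triangulate
b1=np.array([305,71])/3+[180,160]; b2=np.array([409,203])/4+[260,180]
print(tri([ray(c1,b1),ray(c2,b2)]))
k1=np.array([128,341])/3+[180,160]; k2=np.array([597,262])/4+[260,180]
print(tri([ray(c1,k1),ray(c2,k2)]))
E
```

```text
[[ 0.3608 -0.1545  0.03  ]
 [ 0.5752  0.0031  0.03  ]
 [ 0.6721 -0.1296  0.03  ]
 [ 0.4606 -0.2866  0.03  ]]
[[ 0.6674 -0.1293  0.03  ]
 [ 0.4525 -0.2883  0.03  ]
 [ 0.359  -0.1573  0.03  ]
 [ 0.5689  0.0028  0.03  ]]
[np.float64(0.1656), np.float64(0.2661), np.float64(0.1643), np.float64(0.2633)] [ 0.5171725  -0.14186365  0.03      ]
[np.float64(0.1648), np.float64(0.2674), np.float64(0.1609), np.float64(0.264)] [ 0.51193623 -0.14302917  0.03      ]
yaw 0.63700834389092 [ 0.5171725  -0.14186365]
yaw 0.6405127045055868 [ 0.51193623 -0.14302917]
(array([ 0.49194201, -0.06544952,  0.26643802]), [np.float64(0.0013601656075391637), np.float64(0.001360165607539044)])
(array([ 0.45312443, -0.20699191,  0.12481413]), [np.float64(0.0020613201832408276), np.float64(0.0020613201832408072)])
```

Triangulating gives the ball at (0.492, -0.065, 0.266) and the stand yaw at 0.638. The plug sits at about -144°, so I need one click clockwise. I'll go to above the lever ball first, with the jaws along stand x.

Call:
{"name": "arm_command", "arguments": {
  "commands": [
    [100, [0, 0, -0.04], [0, 0, 0]],
    [100, [0, 0, -0.075], [0, 0, 0]],
    [100, [0, 0, -0.08], [0, 0, -0.1]],
    [100, [-0.015, -0.033, -0.08], [0, 0, -0.2]],
    [100, [-0.03, -0.066, -0.08], [0, 0, -0.3]],
    [100, [-0.045, -0.1, -0.08], [0, 0, -0.4]],
    [100, [-0.065, -0.133, -0.08], [0, 0, -0.5]],
    [100, [-0.065, -0.133, -0.08], [0, 0, -0.6]],
    [100, [-0.065, -0.133, -0.08], [0, 0, -0.638]],
    [100, [-0.065, -0.133, -0.08], [0, 0, -0.638]]
  ]
}}

```text
time: 1.08
ee_pos: [0.4915, -0.0654, 0.3726]
eef_rot: [0.449, 0.893, 0.0, 0.0]
ft_force: [0.4, -0.1, -0.1]
width: 0.0868
```

```bash
python3 - <<'E'
from h import *
s,c=snap('wrist','wrist1.png'); s1,c1=snap('scene','scene1.png'); s2,c2=snap('side','side1.png')
Rt=R.from_quat(s['eef_rot']).as_matrix();print(s['ee_pos'],Rt.round(3),s['joint_positions'].round(2))
E
```

```text
[ 0.49152757 -0.06535326  0.37262794] [[-0.596  0.803  0.001]
 [ 0.803  0.596 -0.   ]
 [-0.001  0.001 -1.   ]] [ 0.11  0.02 -0.07  1.66  0.    1.46  0.68]
```

View pics/wrist1.png

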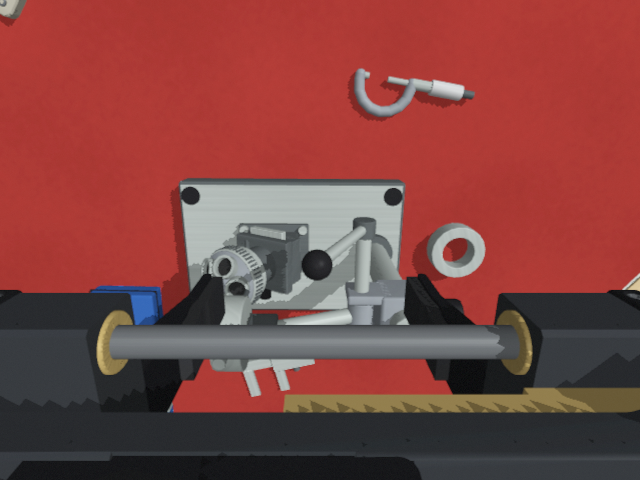

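View pics/scene1.png

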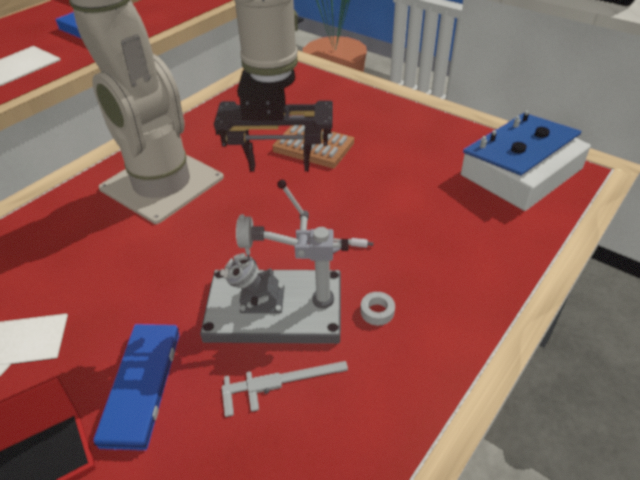

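The wrist view shows the ball at (317,265), roughly centred between the jaws. The base edges are parallel to the jaw direction.

```bash
python3 - <<'E'
from h import *
s=read_state();c=camera('wrist');p=onz(c,(317,265),.267,s);print(p)
Rt=R.from_quat(s['eef_rot']).as_matrix();print(Rt.T@(p-s['ee_pos']))
b=np.array([.4919,-.0654]);ry=.638;M=np.array([[np.cos(ry),-np.sin(ry)],[np.sin(ry),np.cos(ry)]])
O=b-M@[.0327,.075];print(O)
for uv in [(181,185),(404,184)]: print(M.T@(onz(c,uv,.03,s)[:2]-O))
print(M.T@(p[:2]-O))
E
```

```text
[ 0.49189    -0.06214335  0.267     ]
[0.00224088 0.0013056  0.10514336]
[ 0.51030172 -0.14512244]
[-0.1234098   0.08404111]
[0.13844712 0.08443127]
[0.03463159 0.07762199]
```

Call:
{"name": "arm_command", "arguments": {
  "commands": [
    [100, [0.0015, 0.001, 0.025], [0, 0, 0]],
    [100, [0.0015, 0.001, 0.05], [0, 0, 0]],
    [100, [0.0015, 0.001, 0.053], [0, 0, 0]],
    [30, [0.0015, 0.001, 0.053], [0, 0, 0]],
    [30, [0.0015, 0.001, 0.053], [0, 0, 0]],
    [30, [0.0015, 0.001, 0.053], [0, 0, 0]],
    [30, [0.0015, 0.001, 0.053], [0, 0, 0]],
    [30, [0.0015, 0.001, 0.053], [0, 0, 0]],
    [30, [0.0015, 0.001, 0.053], [0, 0, 0]],
    [30, [0.0015, 0.001, 0.053], [0, 0, 0]]
  ],
  "squeeze": 10
}}

```text
time: 2.12
ee_pos: [0.492, -0.0632, 0.3196]
eef_rot: [0.45, 0.893, 0.0, 0.0]
ft_force: [-0.7, -0.0, -0.1]
width: 0.0485
```

```bash
python3 - <<'E'
from h import *
s,c=snap('wrist','wrist2.png')
E
```

```text
(no output)
```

View pics/wrist2.png

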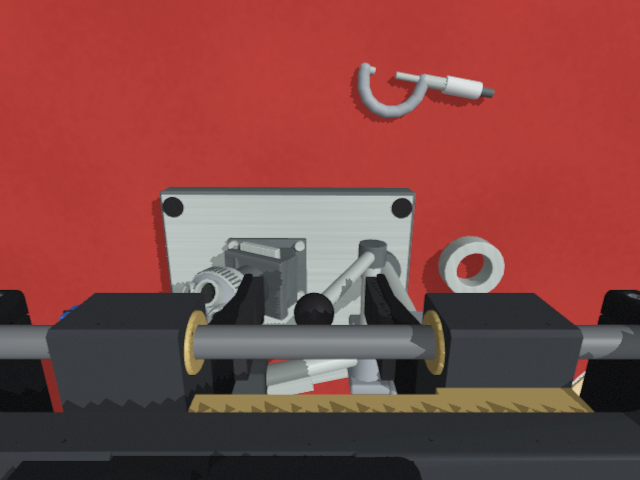

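The ball is centred between the closing fingers. Next I push towards the column.

Call:
{"name": "arm_command", "arguments": {
  "commands": [
    [30, [0, 0, 0], [0, 0, 0]],
    [30, [0, 0, 0], [0, 0, 0]],
    [30, [0, 0.004, 0], [0, 0, 0]],
    [30, [0, 0.012, -0.002], [0, 0, 0]],
    [30, [0, 0.022, -0.005], [0, 0, 0]],
    [30, [0, 0.032, -0.007], [0, 0, 0]],
    [30, [0, 0.042, -0.008], [0, 0, 0]],
    [30, [0, 0.052, -0.007], [0, 0, 0]],
    [30, [0, 0.062, -0.004], [0, 0, 0]],
    [30, [0, 0.07, -0.001], [0, 0, 0]]
  ]
}}

```text
time: 3.0
ee_pos: [0.5488, -0.0217, 0.3208]
eef_rot: [0.45, 0.893, -0.0, 0.0]
ft_force: [-3.0, -3.3, 7.5]
width: 0.0263
```

Call:
{"name": "arm_command", "arguments": {
  "commands": [
    [30, [0, 0.002, 0], [0, 0, 0]],
    [30, [0, 0.004, 0], [0, 0, 0]],
    [30, [0, 0.005, 0], [0, 0, 0]],
    [30, [0, 0.006, 0], [0, 0, 0]],
    [30, [0, 0.007, 0], [0, 0, 0]],
    [30, [0, 0.008, 0], [0, 0, 0]],
    [30, [0, 0.009, 0], [0, 0, 0]],
    [30, [0, 0.009, 0], [0, 0, 0]],
    [30, [0, 0.009, 0], [0, 0, 0]],
    [30, [0, 0.009, 0], [0, 0, 0]]
  ]
}}

```text
time: 3.83
ee_pos: [0.5536, -0.0181, 0.3191]
eef_rot: [0.451, 0.893, -0.002, -0.002]
ft_force: [-10.2, -7.0, -0.4]
width: 0.0262
```

```bash
python3 - <<'E'
from h import *
s,c=snap('wrist','wrist3.png');s1,c1=snap('scene','scene3.png')
a=cv2.imread('pics/scene3.png')[160:360,180:410]; cv2.imwrite('pics/s3c.png',cv2.resize(a,None,fx=3,fy=3,interpolation=cv2.INTER_CUBIC))
E
```

```text
(no output)
```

View pics/wrist3.png

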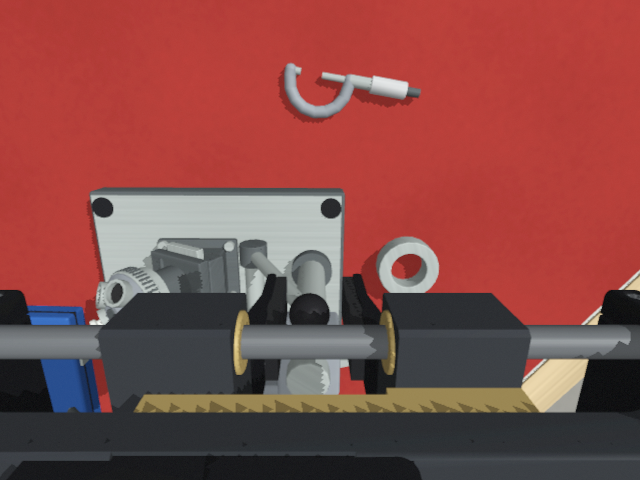

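View pics/s3c.png

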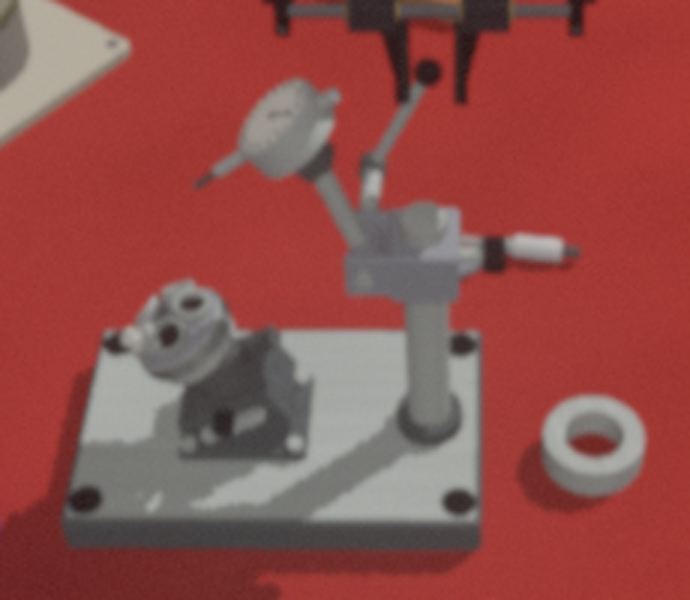

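The indicator is now fully raised: the dial leans back, 12 N was felt at the stop, and the ball travelled about 74 mm. I'll back off and rise.

Call:
{"name": "arm_command", "arguments": {
  "commands": [
    [30, [0, -0.003, 0], [0, 0, 0]],
    [30, [0, -0.006, 0], [0, 0, 0]],
    [30, [0, -0.006, 0], [0, 0, 0]],
    [30, [0, -0.006, -0.03], [0, 0, 0]],
    [60, [0, -0.006, -0.07], [0, 0, 0]],
    [100, [0, -0.006, -0.11], [0, 0, 0]],
    [100, [0.01, -0.035, -0.12], [0, 0, 0.1]],
    [100, [0.01, -0.07, -0.12], [0, 0, 0.2]],
    [100, [0.01, -0.105, -0.12], [0, 0, 0.3]],
    [100, [0.01, -0.14, -0.12], [0, 0, 0.4]]
  ]
}}

```text
time: 4.77
ee_pos: [0.436, -0.0916, 0.4406]
eef_rot: [0.62, 0.785, 0.001, 0.001]
ft_force: [0.6, -0.7, -0.2]
width: 0.0582
```

```bash
cat >> h.py <<'E'
YAW=.638; O=np.array([.5103,-.1451,0]); SM=R.from_euler('z',YAW).as_matrix()
def st(p): return SM.T@(np.array(p)-O)
def wd(p): return SM@np.array(p)+O
AX=SM@np.array([-.5,0,.866025]); E1=SM@np.array([.866025,0,.5]); E2=SM@np.array([0,1.,0])
RC=wd([-.05,0,.115])
def plan(p,jawdeg):
    """TCP target p, tool z=-AX; jaw angle: tool y = direction; jawdeg = turn about tool z from (y=E1,x=E2)"""
    B=np.column_stack([E2,E1,-AX]); T=B@R.from_euler('z',jawdeg,degrees=True).as_matrix()
    s=read_state(); Rt=R.from_quat(s['eef_rot']).as_matrix()
    return Rt.T@(p-s['ee_pos']), R.from_matrix(Rt.T@T).as_rotvec()
E
python3 - <<'E'
from h import *
s,c=snap('wrist','wrist4.png');s1,c1=snap('scene','scene4.png');s2,c2=snap('side','side4.png')
print(s['ee_pos'],s['joint_positions'].round(2),st(s['ee_pos']))
print(np.linalg.det(np.column_stack([E2,E1,-AX])),RC)
print(plan(RC+.18*AX,54))
for n,c in(('scene4',c1),('side4',c2)):
    im=cv2.imread(f'pics/{n}.png')
    for z,r in((7,32.5),(-7,32.5),(-15,29)):
        for t in np.arange(0,6.28,.26):
            q=proj(c,RC+AX*z/1e3+r/1e3*(E1*np.cos(t)+E2*np.sin(t)))
            cv2.circle(im,(int(round(q[0]*8)),int(round(q[1]*8))),4,(0,255,0) if z==7 else (255,0,255),-1,shift=3)
    for x in(-.13,.14):
        pass
    u=proj(c,RC).astype(int); a=im[u[1]-50:u[1]+50,u[0]-60:u[0]+60]
    cv2.imwrite(f'pics/{n}c.png',cv2.resize(a,None,fx=6,fy=6,interpolation=cv2.INTER_CUBIC))
E
```

```text
[ 0.43600692 -0.09159937  0.44062852] [ 0.14 -0.1  -0.03  1.64 -0.    1.61  0.34] [-0.02781434  0.08722466  0.44062852]
0.9999993006249999 [ 0.47013557 -0.1748795   0.115     ]
(array([-0.12306515, -0.06896114,  0.17038982]), array([-0.4114143 ,  0.33023049,  0.52703402]))
```

View pics/scene4c.png

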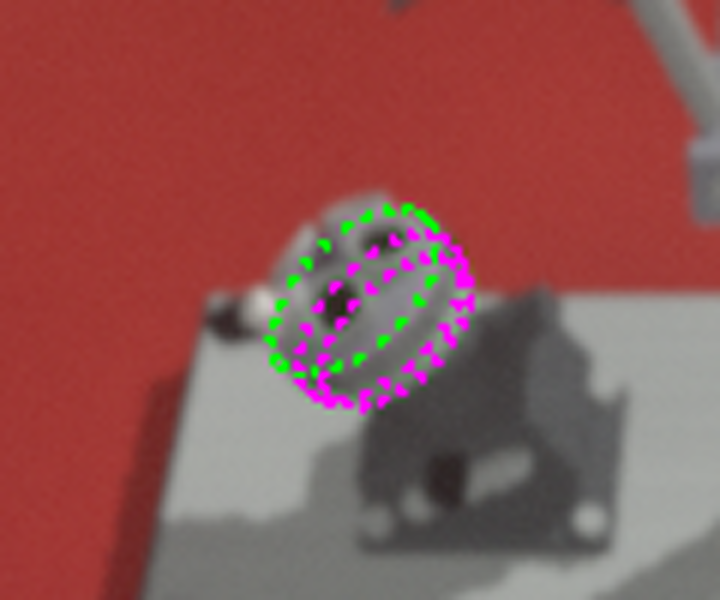

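View pics/side4c.png

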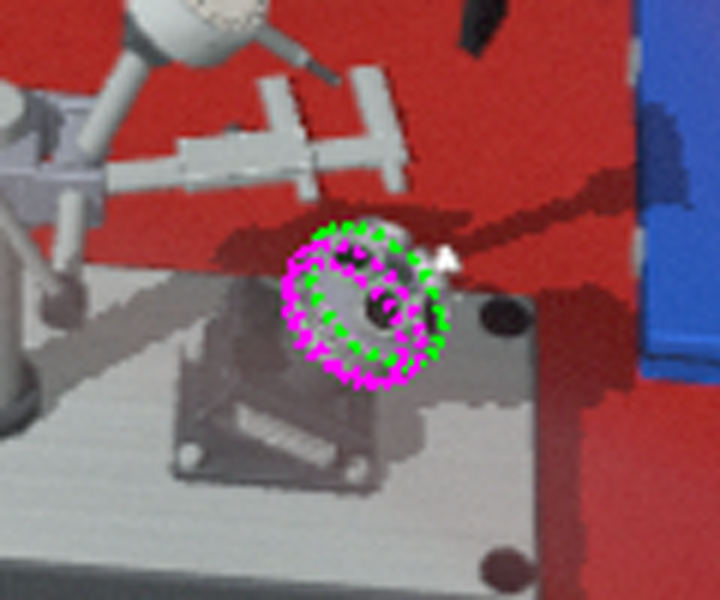

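View pics/wrist4.png

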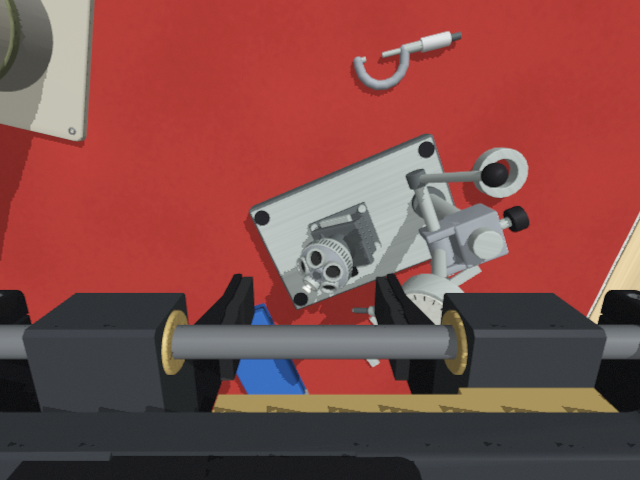

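The projected ring outlines match both views to within about 1 px. The plug is at the front on the -y side, so -144° is confirmed. Next is the pre-grasp pose along the nosepiece axis.

Call:
{"name": "arm_command", "arguments": {
  "commands": [
    [100, [-0.02, -0.011, 0.015], [-0.051, 0.041, 0.066]],
    [100, [-0.04, -0.022, 0.035], [-0.103, 0.083, 0.132]],
    [100, [-0.06, -0.033, 0.055], [-0.154, 0.124, 0.198]],
    [100, [-0.08, -0.044, 0.08], [-0.206, 0.165, 0.264]],
    [100, [-0.1, -0.055, 0.105], [-0.257, 0.206, 0.33]],
    [100, [-0.115, -0.064, 0.13], [-0.309, 0.248, 0.395]],
    [100, [-0.123, -0.069, 0.155], [-0.36, 0.289, 0.461]],
    [100, [-0.123, -0.069, 0.17], [-0.411, 0.33, 0.527]],
    [100, [-0.123, -0.069, 0.17], [-0.411, 0.33, 0.527]],
    [100, [-0.123, -0.069, 0.17], [-0.411, 0.33, 0.527]]
  ]
}}

```text
time: 5.75
ee_pos: [0.3992, -0.2268, 0.27]
eef_rot: [0.778, 0.574, 0.257, -0.003]
ft_force: [-0.2, 0.1, 0.9]
width: 0.0869
```

```bash
python3 - <<'E'
from h import *
s,c=snap('wrist','wrist5.png')
print(s['ee_pos'],s['joint_positions'].round(2),RC+.18*AX)
print(plan(RC+.18*AX,54)); print(plan(RC+.051*AX,54))
im=cv2.imread('pics/wrist5.png')
for z in(7,):
    for t in np.arange(0,6.28,.13):
        q=proj(c,RC+AX*z/1e3+.0325*(E1*np.cos(t)+E2*np.sin(t)),s)
        cv2.circle(im,(int(q[0]),int(q[1])),1,(0,255,0),-1)
cv2.imwrite('pics/wrist5o.png',im)
E
```

```text
[ 0.3991908  -0.22676477  0.2700053 ] [ 0.38 -0.09  0.33  2.05 -0.54  1.11  0.63] [ 0.3978396  -0.22848261  0.2708845 ]
(array([-0.00210647, -0.00136949, -0.00108845]), array([-0.0060045 ,  0.00103238,  0.00647138]))
(array([-0.0019758 , -0.00059449,  0.12790911]), array([-0.0060045 ,  0.00103238,  0.00647138]))
```

View pics/wrist5o.png

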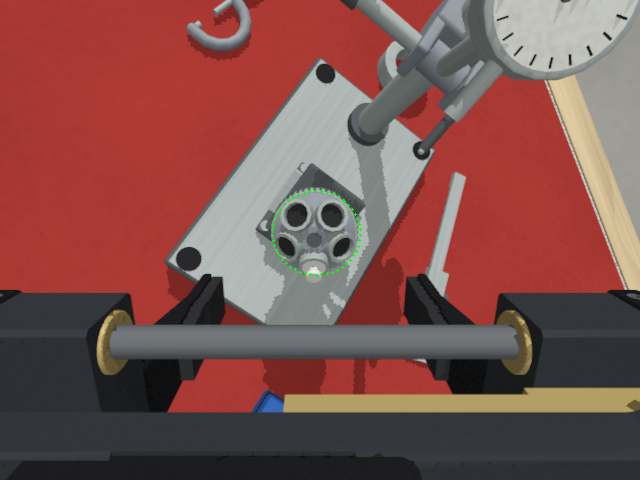

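The axis view shows the ring at (316,231), and the overlay matches to about 1 px. The plug points to image bottom and the raised dial is clear at top right. I'll advance along the axis.

Call:
{"name": "arm_command", "arguments": {
  "commands": [
    [100, [-0.002, -0.001, 0.02], [-0.006, 0.001, 0.006]],
    [100, [-0.002, -0.001, 0.045], [-0.006, 0.001, 0.006]],
    [100, [-0.002, -0.001, 0.065], [-0.006, 0.001, 0.006]],
    [100, [-0.002, -0.001, 0.08], [-0.006, 0.001, 0.006]],
    [100, [-0.002, -0.001, 0.095], [-0.006, 0.001, 0.006]],
    [100, [-0.002, -0.001, 0.107], [-0.006, 0.001, 0.006]],
    [100, [-0.002, -0.001, 0.118], [-0.006, 0.001, 0.006]],
    [100, [-0.002, -0.001, 0.126], [-0.006, 0.001, 0.006]],
    [100, [-0.002, -0.001, 0.126], [-0.006, 0.001, 0.006]],
    [100, [-0.002, -0.001, 0.126], [-0.006, 0.001, 0.006]]
  ]
}}

```text
time: 6.63
ee_pos: [0.448, -0.1909, 0.1601]
eef_rot: [0.779, 0.57, 0.26, -0.001]
ft_force: [0.4, -0.8, 0.2]
width: 0.0871
```

```bash
python3 - <<'E'
from h import *
s,c=snap('wrist','wrist6.png')
print(s['ee_pos'],s['joint_positions'].round(2))
print(plan(RC+.053*AX,54),s['ft_force'])
E
```

```text
[ 0.44796502 -0.19092329  0.1600572 ] [ 0.32  0.09  0.28  2.15 -0.71  0.85  0.75]
(array([0.00097371, 0.00075555, 0.00012745]), array([ 0.00210252, -0.00065243, -0.00330912])) [ 0.35432013 -0.76768224  0.18588801]
```

View pics/wrist6.png

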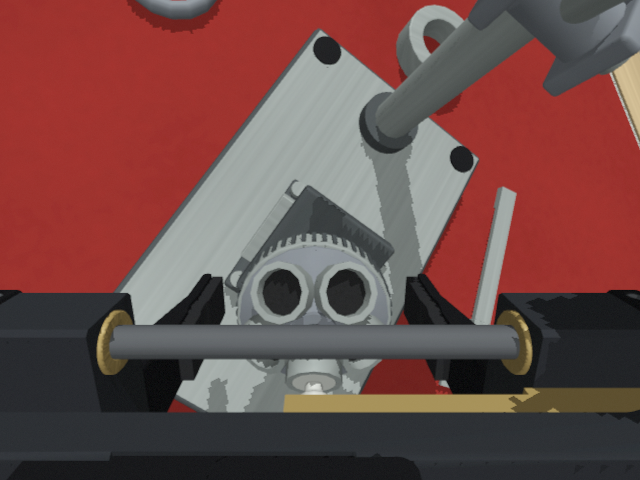

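The ring is centred between the fingers. I'll close on it.

Call:
{"name": "arm_command", "arguments": {
  "commands": [
    [60, [0.001, 0.001, 0], [0, 0, 0]],
    [60, [0.001, 0.001, 0], [0, 0, 0]],
    [60, [0.001, 0.001, 0], [0, 0, 0]],
    [60, [0.001, 0.001, 0], [0, 0, 0]],
    [60, [0.001, 0.001, 0], [0, 0, 0]],
    [60, [0.001, 0.001, 0], [0, 0, 0]],
    [60, [0.001, 0.001, 0], [0, 0, 0]],
    [60, [0.001, 0.001, 0], [0, 0, 0]],
    [60, [0.001, 0.001, 0], [0, 0, 0]],
    [60, [0.001, 0.001, 0], [0, 0, 0]]
  ],
  "squeeze": 25
}}

```text
time: 7.52
ee_pos: [0.4481, -0.1903, 0.1604]
eef_rot: [0.78, 0.57, 0.259, -0.002]
ft_force: [-4.5, -0.3, 3.2]
width: 0.0644
```

Call:
{"name": "arm_command", "arguments": {
  "commands": [
    [60, [0.001, 0.001, 0], [0, 0, 0.05]],
    [60, [0.001, 0.001, 0], [0, 0, 0.12]],
    [60, [0.001, 0.001, 0], [0, 0, 0.19]],
    [60, [0.001, 0.001, 0], [0, 0, 0.26]],
    [60, [0.001, 0.001, 0], [0, 0, 0.33]],
    [60, [0.001, 0.001, 0], [0, 0, 0.4]],
    [60, [0.001, 0.001, 0], [0, 0, 0.47]],
    [60, [0.001, 0.001, 0], [0, 0, 0.54]],
    [60, [0.001, 0.001, 0], [0, 0, 0.6]],
    [60, [0.001, 0.001, 0], [0, 0, 0.63]]
  ]
}}

```text
time: 8.35
ee_pos: [0.4477, -0.1898, 0.1603]
eef_rot: [0.919, 0.299, 0.245, -0.084]
ft_force: [-16.5, -0.8, 8.1]
width: 0.0639
```

```bash
python3 - <<'E'
from h import *
s,c=snap('wrist','wrist7.png')
print(s['ee_pos'],s['joint_positions'].round(2),s['ft_force'],s['torque'])
print(plan(RC+.053*AX,126))
E
```

```text
[ 0.44768895 -0.18980941  0.16032875] [ 0.29  0.09  0.31  2.15 -0.71  0.86  0.11] [-16.49573874  -0.82104763   8.12784325] [0.13081984 2.93945736 1.06396553]
(array([ 0.0007096 ,  0.00134668, -0.00026572]), array([-0.0023386 ,  0.00111916,  0.61701019]))
```

View pics/wrist7.png

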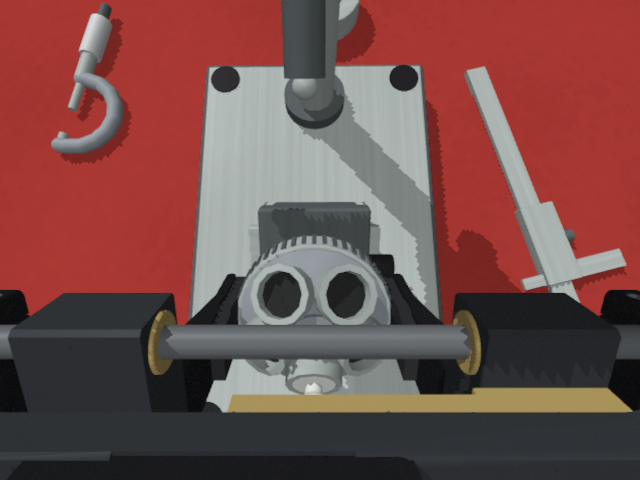

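Call:
{"name": "arm_command", "arguments": {
  "commands": [
    [60, [0, 0, -0.001], [0, 0, 0.05]],
    [60, [0, 0, -0.001], [0, 0, 0.12]],
    [60, [0, 0, -0.001], [0, 0, 0.19]],
    [60, [0, 0, -0.001], [0, 0, 0.26]],
    [60, [0, 0, -0.001], [0, 0, 0.33]],
    [60, [0, 0, -0.001], [0, 0, 0.4]],
    [60, [0, 0, -0.001], [0, 0, 0.47]],
    [60, [0, 0, -0.001], [0, 0, 0.54]],
    [60, [0, 0, -0.001], [0, 0, 0.6]],
    [60, [0, 0, -0.001], [0, 0, 0.627]]
  ]
}}

```text
time: 9.23
ee_pos: [0.4474, -0.1892, 0.1605]
eef_rot: [0.966, 0.001, 0.207, -0.155]
ft_force: [-9.4, 2.1, -0.7]
width: 0.0642
```

```bash
python3 - <<'E'
from h import *
s,c=snap('wrist','wrist8.png')
print(s['ee_pos'],s['joint_positions'].round(2),s['ft_force'],s['torque'])
print(plan(RC+.053*AX,126))
E
```

```text
[ 0.44741511 -0.18915623  0.16053001] [ 0.26  0.09  0.34  2.15 -0.71  0.86 -0.51] [-9.36838182  2.06790928 -0.71905673] [0.09119927 2.42375499 0.86700494]
(array([ 0.00156869,  0.00140934, -0.00018158]), array([-0.00287516,  0.00287266, -0.00910393]))
```

View pics/wrist8.png

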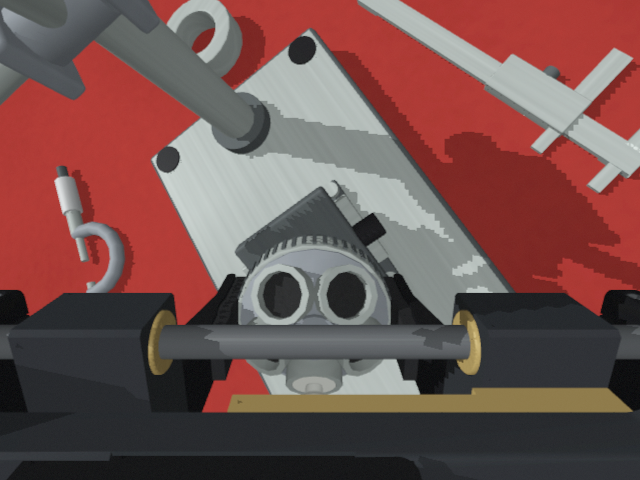

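The ring turned the full 72° with the gripper. I'll release, let it settle, then retreat along the axis.

Call:
{"name": "arm_command", "arguments": {
  "commands": [
    [100, [0.0005, 0.0005, 0], [0, 0, 0]],
    [100, [0.001, 0.001, 0], [0, 0, 0]],
    [100, [0.001, 0.001, 0], [0, 0, 0]],
    [100, [0.001, 0.001, 0], [0, 0, 0]],
    [100, [0.001, 0.001, 0], [0, 0, 0]],
    [100, [0.001, 0.001, -0.02], [0, 0, 0]],
    [100, [0.001, 0.001, -0.05], [0, 0, 0]],
    [100, [0.001, 0.001, -0.085], [0, 0, 0]],
    [100, [0.001, 0.001, -0.12], [0, 0, 0]],
    [100, [0.001, 0.001, -0.13], [0, 0, 0]]
  ]
}}

```text
time: 10.12
ee_pos: [0.3974, -0.2328, 0.2794]
eef_rot: [0.965, 0.002, 0.212, -0.152]
ft_force: [0.9, -0.8, -0.1]
width: 0.0872
```

```bash
python3 - <<'E'
from h import *
s,c=snap('wrist','wrist9.png')
print(s['ee_pos'],s['joint_positions'].round(2),s['ft_force'],s['width'])
im=cv2.imread('pics/wrist9.png')
for k in range(5):
    t=np.radians(144+72*k)
    q=proj(c,RC+.021*AX+.022*(E1*np.cos(t)+E2*np.sin(t)),s)
    print(k,q); cv2.circle(im,(int(q[0]),int(q[1])),2,(0,255,0) if k else (0,0,255),-1)
cv2.imwrite('pics/wrist9o.png',im)
snap('scene','scene9.png')
a=cv2.imread('pics/scene9.png')[160:360,180:410]; cv2.imwrite('pics/s9c.png',cv2.resize(a,None,fx=3,fy=3,interpolation=cv2.INTER_CUBIC))
E
```

```text
[ 0.39743414 -0.23278462  0.27937465] [ 0.32 -0.11  0.4   2.05 -0.53  1.12 -0.64] [ 0.91509801 -0.83737745 -0.13797821] 0.08717403510915207
0 [311.36624755 267.62404346]
1 [339.48499505 248.26461134]
2 [328.86634946 216.02404601]
3 [292.98779514 216.26627207]
4 [282.91127569 248.65901386]
```

View pics/wrist9o.png

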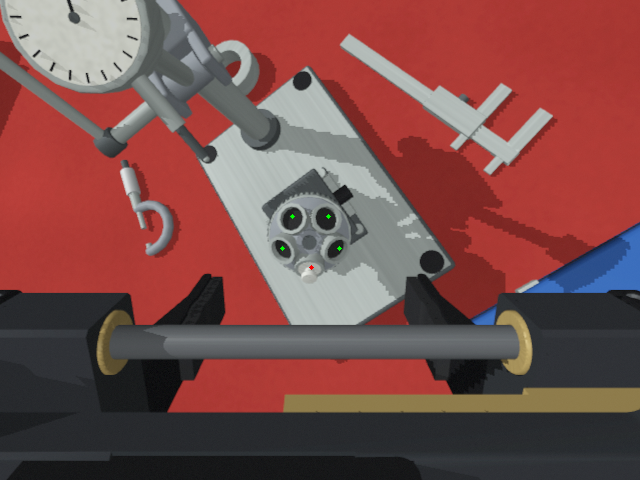

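View pics/s9c.png

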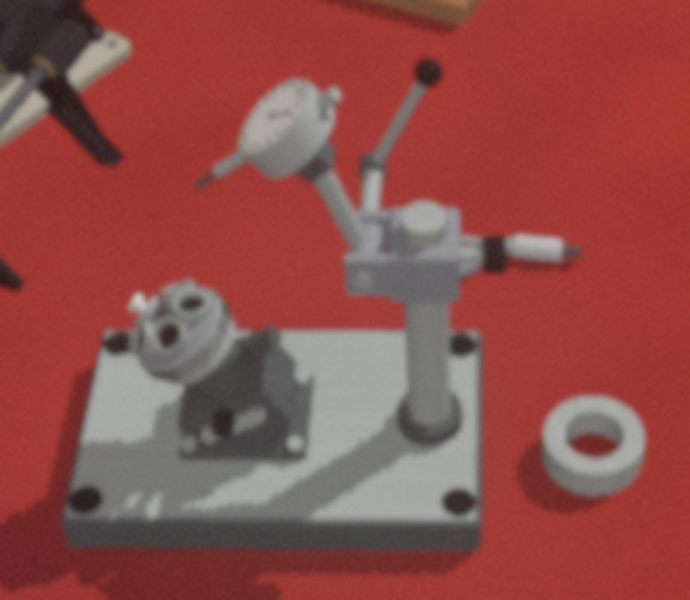

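The plug is now at +144°. All five predicted click positions lie on the seat centres, and the third seat anticlockwise is at the rear under the plunger. I'll go back to the lever.

```bash
python3 - <<'E'
from h import *
s=read_state();Rt=R.from_quat(s['eef_rot']).as_matrix();p0=s['ee_pos']
T=np.column_stack([SM[:,1],SM[:,0],[0,0,-1]])
rv=R.from_matrix(Rt.T@T).as_rotvec();print('rv',rv,np.linalg.norm(rv),st(p0))
print('wp1',Rt.T@(wd([-.09,.09,.43])-p0),'half',rv/2)
E
```

```text
rv [ 0.29931493 -0.57536468 -2.14332364] 2.239301271819909 [-0.14147981 -0.00261924  0.27700244]
wp1 [ 0.04363242 -0.14602193 -0.1068202 ] half [ 0.14965747 -0.28768234 -1.07166182]
```

Call:
{"name": "arm_command", "arguments": {
  "commands": [
    [100, [0.005, -0.015, -0.02], [0.015, -0.029, -0.107]],
    [100, [0.01, -0.031, -0.035], [0.03, -0.058, -0.214]],
    [100, [0.015, -0.048, -0.05], [0.045, -0.086, -0.321]],
    [100, [0.02, -0.066, -0.06], [0.06, -0.115, -0.429]],
    [100, [0.025, -0.084, -0.07], [0.075, -0.144, -0.536]],
    [100, [0.03, -0.101, -0.08], [0.09, -0.173, -0.643]],
    [100, [0.035, -0.117, -0.09], [0.105, -0.201, -0.75]],
    [100, [0.04, -0.132, -0.1], [0.12, -0.23, -0.857]],
    [100, [0.044, -0.146, -0.107], [0.135, -0.259, -0.965]],
    [100, [0.044, -0.146, -0.107], [0.15, -0.288, -1.072]]
  ]
}}

```text
time: 11.05
ee_pos: [0.386, -0.1228, 0.4293]
eef_rot: [0.832, 0.533, 0.123, -0.092]
ft_force: [0.2, 0.1, 0.2]
width: 0.087
```

```bash
python3 - <<'E'
from h import *
s=read_state();Rt=R.from_quat(s['eef_rot']).as_matrix();p0=s['ee_pos']
T=np.column_stack([SM[:,1],SM[:,0],[0,0,-1]])
rv=R.from_matrix(Rt.T@T).as_rotvec();print('rv',rv,np.linalg.norm(rv),st(p0))
print('wp2',Rt.T@(wd([.08,.077,.42])-p0)); print(s['joint_positions'].round(2))
E
```

```text
rv [ 0.14521401 -0.28974154 -1.06027177] 1.1086990121704396 [-0.08658644  0.09192796  0.42934244]
wp2 [0.12981047 0.09383398 0.04904684]
[ 0.12 -0.21  0.24  1.77 -0.26  1.57 -0.08]
```

Call:
{"name": "arm_command", "arguments": {
  "commands": [
    [100, [0.01, 0.007, 0.003], [0.015, -0.029, -0.107]],
    [100, [0.02, 0.015, 0.008], [0.03, -0.058, -0.214]],
    [100, [0.035, 0.025, 0.013], [0.045, -0.086, -0.321]],
    [100, [0.05, 0.036, 0.019], [0.06, -0.115, -0.429]],
    [100, [0.065, 0.047, 0.025], [0.075, -0.144, -0.536]],
    [100, [0.08, 0.058, 0.03], [0.09, -0.173, -0.643]],
    [100, [0.1, 0.072, 0.038], [0.105, -0.201, -0.75]],
    [100, [0.115, 0.083, 0.044], [0.12, -0.23, -0.857]],
    [100, [0.13, 0.094, 0.049], [0.135, -0.259, -0.965]],
    [100, [0.13, 0.094, 0.049], [0.145, -0.29, -1.06]]
  ]
}}

```text
time: 11.88
ee_pos: [0.531, -0.0355, 0.4156]
eef_rot: [0.449, 0.894, -0.001, -0.003]
ft_force: [0.0, 0.3, -1.2]
width: 0.0871
```

```bash
python3 - <<'E'
from h import *
s,c=snap('wrist','wrist10.png');Rt=R.from_quat(s['eef_rot']).as_matrix();p0=s['ee_pos']
T=np.column_stack([SM[:,1],SM[:,0],[0,0,-1]])
print('rv',R.from_matrix(Rt.T@T).as_rotvec(),st(p0))
hsv=cv2.cvtColor(cv2.imread('pics/wrist10.png'),cv2.COLOR_BGR2HSV)
print('pred ball',proj(c,wd([.1073,.0765,.267]),s)); print(Rt.T@(wd([.1073,.0765,.32])-p0))
E
```

```text
rv [-0.0041259  -0.00380818  0.00156738] [0.08191364 0.07570062 0.41556683]
pred ball [352.75934378 244.0169145 ]
[0.00039554 0.02578138 0.09546354]
```

View pics/wrist10.png

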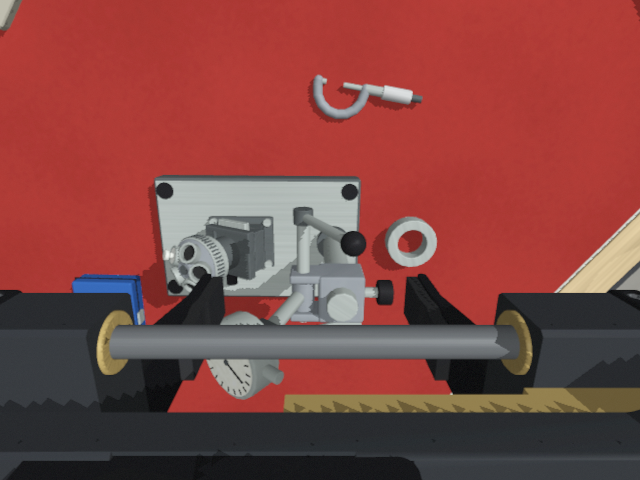

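The ball is at (353,243), against a prediction of (353,244). I'll descend and straddle it.

Call:
{"name": "arm_command", "arguments": {
  "commands": [
    [100, [0, 0.015, 0.02], [-0.004, -0.004, 0.002]],
    [100, [0, 0.026, 0.045], [-0.004, -0.004, 0.002]],
    [100, [0, 0.026, 0.07], [-0.004, -0.004, 0.002]],
    [100, [0, 0.026, 0.09], [-0.004, -0.004, 0.002]],
    [30, [0, 0.026, 0.095], [-0.004, -0.004, 0.002]],
    [30, [0, 0.026, 0.095], [-0.004, -0.004, 0.002]],
    [30, [0, 0.026, 0.095], [-0.004, -0.004, 0.002]],
    [30, [0, 0.026, 0.095], [-0.004, -0.004, 0.002]],
    [30, [0, 0.026, 0.095], [-0.004, -0.004, 0.002]],
    [30, [0, 0.026, 0.095], [-0.004, -0.004, 0.002]]
  ],
  "squeeze": 10
}}

```text
time: 12.77
ee_pos: [0.5499, -0.0241, 0.3249]
eef_rot: [0.455, 0.89, 0.001, 0.002]
ft_force: [-0.3, 0.7, 0.8]
width: 0.0548
```

Call:
{"name": "arm_command", "arguments": {
  "commands": [
    [30, [0, 0, 0], [0, 0, 0]],
    [30, [0, 0, 0], [0, 0, 0]],
    [30, [0, 0, 0], [0, 0, 0]],
    [30, [0, 0, 0], [0, 0, 0]],
    [30, [0, -0.004, 0], [0, 0, 0]],
    [30, [0, -0.01, -0.002], [0, 0, 0]],
    [30, [0, -0.018, -0.005], [0, 0, 0]],
    [30, [0, -0.026, -0.006], [0, 0, 0]],
    [30, [0, -0.034, -0.008], [0, 0, 0]],
    [30, [0, -0.042, -0.008], [0, 0, 0]]
  ]
}}

```text
time: 13.6
ee_pos: [0.515, -0.0492, 0.3321]
eef_rot: [0.455, 0.891, 0.001, 0.002]
ft_force: [1.4, 2.3, 2.3]
width: 0.0262
```

Call:
{"name": "arm_command", "arguments": {
  "commands": [
    [30, [0, -0.006, 0.001], [0, 0, 0]],
    [30, [0, -0.012, 0.002], [0, 0, 0]],
    [30, [0, -0.018, 0.004], [0, 0, 0]],
    [30, [0, -0.022, 0.006], [0, 0, 0]],
    [30, [0, -0.026, 0.008], [0, 0, 0]],
    [30, [0, -0.029, 0.009], [0, 0, 0]],
    [30, [0, -0.031, 0.01], [0, 0, 0]],
    [30, [0, -0.033, 0.011], [0, 0, 0]],
    [30, [0, -0.034, 0.011], [0, 0, 0]],
    [30, [0, -0.034, 0.011], [0, 0, 0]]
  ]
}}

```text
time: 14.43
ee_pos: [0.4898, -0.0671, 0.3217]
eef_rot: [0.454, 0.891, 0.003, 0.004]
ft_force: [9.8, 5.3, 2.7]
width: 0.0264
```

```bash
python3 - <<'E'
from h import *
s=read_state();print(st(s['ee_pos']),s['ft_force'],(SM.T@s['ft_force']).round(1))
E
```

```text
[0.02997793 0.07486726 0.3217274 ] [9.7646097  5.30875028 2.66226067] [11.  -1.6  2.7]
```

There is 11 N against the stop, where lowering takes less than 4 N, so it is fully down. I'll back off and rise clear.

Call:
{"name": "arm_command", "arguments": {
  "commands": [
    [30, [0, 0.003, 0], [0, 0, 0]],
    [30, [0, 0.006, 0], [0, 0, 0]],
    [30, [0, 0.006, 0], [0, 0, 0]],
    [30, [0, 0.006, -0.02], [0, 0, 0]],
    [30, [0, 0.006, -0.045], [0, 0, 0]],
    [30, [0, 0.006, -0.08], [0, 0, 0]],
    [30, [0.02, 0.006, -0.11], [0, 0, 0]],
    [30, [0.05, 0.006, -0.12], [0, 0, 0]],
    [30, [0.08, 0.006, -0.12], [0, 0, 0]],
    [30, [0.08, 0.006, -0.12], [0, 0, 0]]
  ]
}}

```text
time: 15.27
ee_pos: [0.4435, 0.0039, 0.4414]
eef_rot: [0.452, 0.892, 0.001, 0.002]
ft_force: [0.3, 1.0, 0.2]
width: 0.0261
```

```bash
python3 - <<'E'
from h import *
c1=snap('scene','scene11.png')[1];c2=snap('side','side11.png')[1];s=read_state();print(s['ee_pos'],s['ft_force'],s['time'])
a=cv2.imread('pics/scene11.png')[160:360,180:410]; cv2.imwrite('pics/s11c.png',cv2.resize(a,None,fx=3,fy=3,interpolation=cv2.INTER_CUBIC))
a=cv2.imread('pics/side11.png')[180:320,260:460]; cv2.imwrite('pics/d11c.png',cv2.resize(a,None,fx=4,fy=4,interpolation=cv2.INTER_CUBIC))
# tip check and ball predicted
for c,o,k in((c1,(180,160),3),(c2,(260,180),4)):
    for n,p in(('ball',[.0327,.0765,.267]),('gp',[-.031,0,.144])): print(n,(proj(c,wd(p))-o)*k)
E
```

```text
[4.44943344e-01 1.53866716e-04 4.40297486e-01] [ 0.62024996 -1.14955407 -0.30507445] 15.3667
ball [302.87551924  68.63384829]
gp [206.49016225 301.40817393]
ball [406.3498088 204.5458543]
gp [510.29498318 255.18808285]
```

View pics/s11c.png

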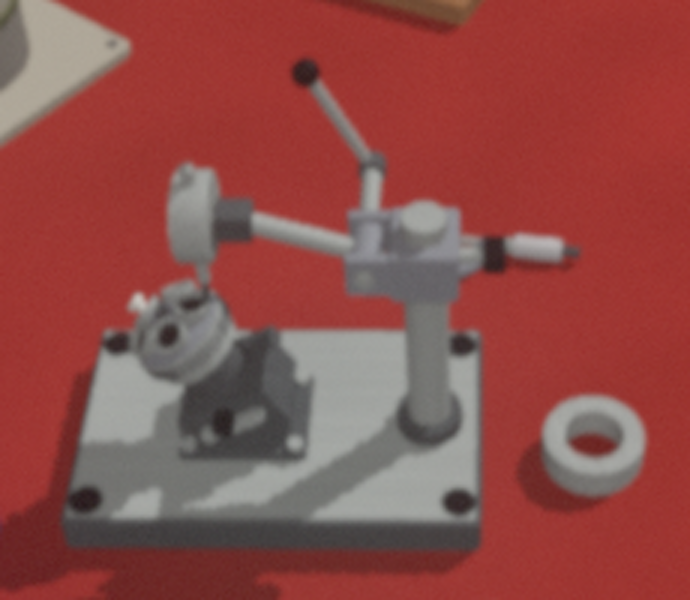

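View pics/d11c.png

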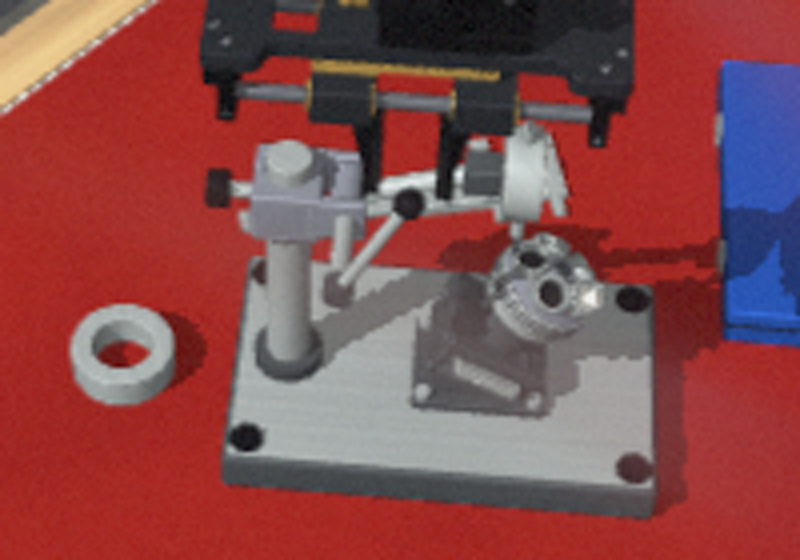

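The ball is back at its starting pixels in both views: (305,71) and (409,203) in the crops. The dial and plunger are in their starting down position, and the plug is at front +y. The gripper is clear, so I'll hand in.

```bash
python3 -c "
from bench import *
print(close_job())"
```

```text
the job is handed in; nothing more can be done
None
```

The job is done and handed in at about 15.4 s of the 67 s allowed. The simulator gave no verdict.

- **Raising the indicator:** I pushed the lever ball towards the column until it met the stop at about 12 N. The picture showed the dial leaning fully back.
- **Turning the nosepiece:** The plug started at about -144°, so the wanted seat needed one click clockwise. I gripped the ring along its axis, turned it 72° and let go. Afterwards the plug was at +144° and all five seats sat on their predicted click positions, with the third one anticlockwise at the rear under the plunger.
- **Lowering the indicator:** I pushed the ball back until it met the stop at about 11 N, then moved the gripper clear.

In the last pictures the ball and dial are back at their starting "down" position in both fixed views, with the plunger on the rear seat. The ring gauge looked unmoved in both views. The arm went nowhere near the micrometer, caliper or blue case, but I did not measure their positions. No check failed; the one limit is that the plunger's contact with the seat was judged from the pictures and the stop force, not measured directly.

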